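Put the fluorite away under its cover

ROBOT

A 6-joint arm with a two-finger parallel gripper is mounted at the origin on the work surface. World frame = base frame: x ahead of the robot, y to its left, z up, the work surface at z = 0. Lengths are in m, angles in rad, forces in N, time in s.
With the tool pointing down it reaches from about 0.325 to 0.75 m from the base axis. Payload 7.6 kg.
Tool frame: the origin (TCP) lies at the very end of the fingers, on their centre line; the grasp point (between the pads) lies 19 mm behind it (manip.pinch_z is the distance from the TCP to the grasp point, in m); z points along the fingers, y is the line along which they close (so a half turn about z gives the same grasp; the last joint's range is limited). The gripper opens to 85 mm and grips with 20 to 120 N. Pads are 22 mm wide; open, the fingers measure 114 mm over their backs; the gripper's body (76 mm by 85 mm) begins 54 mm behind the grasp point. The pads swing forward as they close: fully open they stand 13 mm farther back than shut.
Start: joints at [1.152, 0.052, 1.401, -0, 1.689, -0.07], TCP at [0.179, 0.493, 0.231] pointing down, gripper open.
Joint ranges: [-2.9, 2.9], [-0.91, 2.17], [0.12, 2.37], [-1.06, 4.2], [0.26, 2.73], [-2.93, 2.93]. Speed limits (rad/s): [2.57, 2.57, 3.01, 3.14, 3.14, 3.14].

INTERFACE

Orientations are given as a unit quaternion [x, y, z, w].
In Python, from bench import manip gives the robot as it stands. Calls block until the motion is done:
- manip.move_ptp(position, orientation): joint-space move of the TCP to a pose.
- manip.move_straight(position, orientation=None, speed=0.15, contact_N=None): straight line of the TCP; orientation=None keeps the orientation; speed is the mean speed in m/s. With contact_N (N) it stops when the force on the tool has changed by that much, and returns True; else False.
- manip.move_j(angles): joint-space move.
- manip.gripper_to(opening): finger opening in m; the grip force is fixed at half the most; returns when the fingers have stopped.
- manip.wait(seconds).
- manip.ik(position, orientation): joint angles nearest the present ones, or None.
- manip.get_obs(): the state.
- manip.grab_frame(name): name is "scene" or "side" or "wrist"; returns a dict with "image" (384x512x3 uint8, red, green, blue), "fov_y" (degrees; the focal length in pixels is half the picture's height over the tangent of half this angle, whatever the lens; pixels are square), "cx", "cy" (the principal point, pixels), "rvec" (rotation vector, rad) and "tvec" (3), from world to camera coordinates, as OpenCV has them; the wrist camera has in their place "T_tool_cam" (4x4, takes a point from camera to tool coordinates, whose origin is the TCP and whose axes are the flange's). Camera axes: x right, y down, z forward; pixel columns grow to the right and rows downward; lengths in m; the calibration is good to about 2 mm. The wrist camera is an equidistant fisheye: a pixel r from the principal point sees the ray r / f radians off the axis. A picture is of the moment at which its call begins: read the wrist's pose just before it. There is no depth.
A pose or a line that the arm cannot do raises manip.IKError and nothing moves.
- manip.close_job(): hands the job in; it is judged then, once.
The state is a dict: "time": time; "joint_pos": joint angles; "qd": joint speeds; "joint_efforts": joint torques, N m; "ee_pos": TCP position; "eef_rot": TCP orientation; "contact_force": force on the tool from outside, world axes, zero at the start; "ft_torque": the same for the moment, N m; "gripper_width": finger opening in m; "gripper_force": force on a finger pad.
Only numpy, scipy, OpenCV 4.12 (cv2) and the standard library are available. Lean on these libraries where they do the work, as an engineer would, in place of code of your own. Each camera call takes 0.05 s, during which the arm holds its last target. There are 200 camera calls.

TASK

The green fluorite fades in daylight, so put it away: stand it upright in the white cup that is let into the plywood board, then slide the round blue lid across the board, without lifting it off the board or tipping it up, until it drops home and sits level on the cup's rim. Leave the marble chip, the basalt pebble and the tiger eye where they lie.

Things in the scene. Friction and masses are not known exactly. Their poses are not given: they have to be found in the camera images.
- board: plywood specimen board, 310 x 330 mm, its flat top 55 mm above the table, held to the table's far edge by a steel C-clamp. Fixed. Origin: on the table under the clamp's jaw; axes: z up, the board lies from x -280 to +30 mm and y -165 to +165 mm in this frame. The clamp stands 30 mm above the board's top, 22 mm wide, at y 0 from x -15 mm to +109 mm
- cup_mouth (a point): centre of the mouth of the white ceramic cup that is let into the board, at the height of the rim, which is flush with the board's top (55 mm above the table). The mouth is 96 mm across; the flat white rim around it reaches 140 mm across
- cup_floor (a point): centre of the cup's flat inner floor, 47 mm below the mouth; the cup is a straight round well 95 mm across inside
- lid: round blue glazed lid with a flower pattern, 0.3 kg, no knob: a disc 136 mm across and 8 mm thick, with a boss 91 mm across and 5 mm high under it that fits the cup's mouth. Origin: centre of the boss's underside; z is the lid's upward normal. It starts lying on its boss on the board (origin at the board's top); seated, its disc rests on the rim and its origin is 5 mm below the mouth's centre
- fluorite: green fluorite octahedron glued point-down in a square black mount, 36 mm high in all. The mount is 24 x 24 mm and 12 mm high, the octahedron is 24 x 24 mm at its widest, 19 mm above the underside, with its sides along the mount's. 40 g. Origin: centre of the mount's underside; z up, x and y along the sides. It starts standing on the table
- marble: white marble chip, about 52 x 40 x 30 mm, on the table; origin: centre of its underside
- basalt: black round basalt pebble, 48 mm across, 24 mm high, on the table; origin: centre of its underside
- tigereye: polished brown tiger eye with golden bands, 42 mm across, 16 mm high, on the table; origin: centre of its underside
There are look-alikes about, which are no part of the job. Leave any orange or pink look-alike of the fluorite alone.

How it is judged:
On the way:
1. the fluorite stands upright on the cup's floor, with the lid still off the cup (horizontal distance between fluorite and cup_floor below 0.038 m and z of fluorite in the frame of cup_floor between -0.004 and 0.004 m and angle between fluorite's own z axis and vertical below 0.2 rad and horizontal distance between lid and cup_mouth above 0.06 m), for 0.2 s.
At the end, for the whole second after the job is handed in: The fluorite stands on the cup's floor (underside within 4 mm of it, leaning less than 0.2 rad), and the lid sits home on the cup's rim: within 5 mm of the mouth's centre, at its seated height within 1.7 mm, tilted less than 0.03 rad; both at rest (horizontal distance between fluorite and cup_floor below 0.038 m and z of fluorite in the frame of cup_floor between -0.004 and 0.004 m and angle between fluorite's own z axis and vertical below 0.2 rad and horizontal distance between lid and cup_mouth below 0.005 m and z of lid in the frame of cup_mouth between -0.0067 and -0.0033 m and angle between lid's own z axis and vertical below 0.03 rad and linear speed of each of lid, fluorite below 0.02 m/s); the robot touches nothing.
It fails at once if the lid is lifted more than 15 mm off the board (z of lid in the frame of cup_mouth above 0.015 m).
It fails at once if the lid is tipped up by more than 0.3 rad (angle between lid's own z axis and vertical above 0.3 rad).
It fails at once if the marble chip is moved by more than 30 mm (distance of marble from where it was at the start of the episode above 0.03 m).
It fails at once if the basalt pebble is moved by more than 30 mm (distance of basalt from where it was at the start of the episode above 0.03 m).
It fails at once if the tiger eye is moved by more than 30 mm (distance of tigereye from where it was at the start of the episode above 0.03 m).
It also fails if it takes over 64 s, if anything falls off the work surface, if the arm or the gripper's body presses on something with over 40 N, if the wrist force passes 120 N, or if a joint passes its speed limit or range.

## Working session

There is one attempt and no reset: what is moved stays moved. The work goes in short steps, each a Python script; the robot and the scene stay as the last script left them, time stands still between calls to the robot, and variables do not carry over. Pictures are saved under pics/ and viewed, at most 10 in all, crops included, and the job is handed in when it is done.

```bash
ls; mkdir -p pics; python3 - <<'E'
from bench import manip
import cv2,numpy as np,pickle
fs={}
for n in("scene","side","wrist"):
    o=manip.get_obs();f=manip.grab_frame(n);f['obs']=o;fs[n]=f
    cv2.imwrite(f"pics/{n}0.png",f['image'][...,::-1])
    print(n,{k:v for k,v in f.items() if k not in('image','obs')})
print(o['time'],o['eef_rot'],o['ee_pos'])
pickle.dump(fs,open('f0.pkl','wb'))
E
```

```text
pics
scene {'fov_y': 45.84990459165243, 'cx': 251.33283594497985, 'cy': 190.7514731938262, 'rvec': array([ 2.106813  ,  0.82206327, -0.3791812 ]), 'tvec': array([-0.39871846, -0.16760103,  1.53889367])}
side {'fov_y': 49.45412379543761, 'cx': 253.8372951941723, 'cy': 196.43849416516846, 'rvec': array([ 0.62895033, -2.55167975,  1.25772551]), 'tvec': array([0.46346653, 0.20023221, 0.85790544])}
wrist {'fov_y': 65.70646984690485, 'cx': 256.5628108416659, 'cy': 187.41628834731054, 'T_tool_cam': array([[-2.09656948e-04, -9.62998719e-01, -2.69505887e-01,
         6.81298476e-02],
       [ 9.99999903e-01, -3.06136209e-04,  3.15955433e-04,
         9.59242009e-04],
       [-3.86770188e-04, -2.69505794e-01,  9.62998690e-01,
        -1.43611422e-01],
       [ 0.00000000e+00,  0.00000000e+00,  0.00000000e+00,
         1.00000000e+00]])}
0.1 [ 1.73489491e-01  9.84835464e-01 -6.87850368e-04 -1.79814068e-04] [0.17926978 0.49314166 0.2305694 ]
```

View pics/scene0.png

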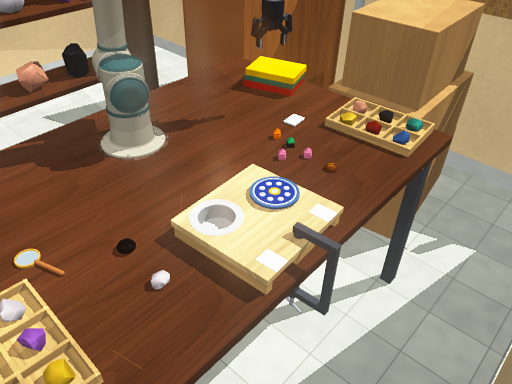

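View pics/side0.png

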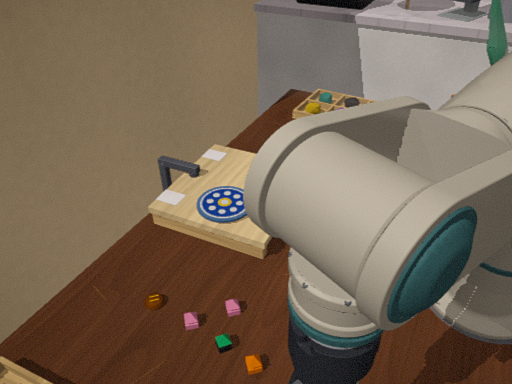

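The scene view shows the cup at (217,217), the lid at (275,192), and the clamp from (300,230) to (338,245). The candidates for the fluorite are green (291,142), orange (277,134), pink (282,155) and pink (308,153). In the side view they are at green (223,342), orange (254,365), pink (191,320) and pink (233,307). Only the green one on the black mount fits the description. The teal stone at (414,124) is in a tray, so it isn't a candidate. The tiger eye is at (331,167), the marble at (160,280) and the basalt at (125,246).

```bash
cat > h.py <<'E'
import numpy as np,cv2
from scipy.spatial.transform import Rotation as R
def rays(f,px):
    """pixels (N,2) -> camera origin and unit ray directions in the world"""
    px=np.atleast_2d(px).astype(float)
    F=f['image'].shape[0]/2/np.tan(np.radians(f['fov_y'])/2)
    d=(px-[f['cx'],f['cy']])/F
    if 'rvec' in f:
        M=R.from_rotvec(f['rvec']).as_matrix().T
        v=np.c_[d,np.ones(len(d))]@M.T; o=-M@f['tvec']
    else:
        th=np.linalg.norm(d,axis=1,keepdims=True)
        v=np.c_[d*np.sinc(th/np.pi),np.cos(th)]
        T=np.eye(4);T[:3,:3]=R.from_quat(f['obs']['eef_rot']).as_matrix();T[:3,3]=f['obs']['ee_pos']
        T=T@f['T_tool_cam']; v=v@T[:3,:3].T; o=T[:3,3]
    return o,v/np.linalg.norm(v,axis=1,keepdims=True)
def plane(f,px,z):
    o,v=rays(f,px); return (o+v*((z-o[2])/v[:,2])[:,None])[:,:2]
def circ(p):
    A=np.c_[2*p,np.ones(len(p))];s=np.linalg.lstsq(A,(p**2).sum(1),rcond=None)[0]
    return s[:2],np.sqrt(s[2]+s[:2]@s[:2])
def blob(f,lo,hi,near=None,amin=15):
    """largest (or nearest) blob in an HSV range -> filled contour"""
    m=cv2.inRange(cv2.cvtColor(f['image'],cv2.COLOR_RGB2HSV),np.array(lo),np.array(hi))
    cs=[c for c in cv2.findContours(m,cv2.RETR_EXTERNAL,cv2.CHAIN_APPROX_NONE)[0] if cv2.contourArea(c)>=amin]
    if near is None: return max(cs,key=cv2.contourArea)[:,0]
    return min(cs,key=lambda c:np.linalg.norm(c[:,0].mean(0)-near))[:,0]
E
python3 - <<'E'
import pickle,numpy as np,cv2
from h import *
fs=pickle.load(open('f0.pkl','rb'))
s,d=fs['scene'],fs['side']
for n,f,g,l in(('scene',s,(291,142),(275,192)),('side',d,(223,342),(224,204))):
    h=cv2.cvtColor(f['image'],cv2.COLOR_RGB2HSV)
    print(n,'green hsv',h[g[1],g[0]])
    c=blob(f,(55,80,40),(90,255,255),g,4);print(' green',c.mean(0),len(c),plane(f,[c.mean(0)],.024))
    c=blob(f,(100,90,40),(125,255,255),l,60); c=cv2.convexHull(c)[:,0]
    print(' lid',circ(plane(f,c,.068)),c.mean(0))
print('quick: tiger',plane(s,[(331,167)],.008),'pinks',plane(s,[(282,155),(308,153)],.018),'orange',plane(s,[(277,134)],.018),'marble',plane(s,[(160,280)],.015),'basalt',plane(s,[(125,246)],.012))
# cup: white rim
h=cv2.cvtColor(s['image'],cv2.COLOR_RGB2HSV)
c=blob(s,(0,0,170),(180,45,255),(217,217),100); hull=cv2.convexHull(c)[:,0]
print('cup',c.min(0),c.max(0),circ(plane(s,hull,.055)))
print('board/clamp',plane(s,[(258,165),(343,209),(267,285),(173,221)],.055),'clamp',plane(s,[(300,230),(338,243)],.085))
a=cv2.resize(s['image'][115:305,160:360],(800,760)[:2] and (600,570),interpolation=cv2.INTER_CUBIC)
b=cv2.resize(s['image'][115:175,255:345],None,fx=6,fy=6,interpolation=cv2.INTER_CUBIC)
cv2.imwrite('pics/fl.png',b[...,::-1]); cv2.imwrite('pics/board.png',a[...,::-1])
E
```

```text
scene green hsv [ 71 189 158]
 green [290.26315789 140.52631579] 19 [[0.40469996 0.34004288]]
 lid (array([0.57710832, 0.04734571]), np.float64(0.06768985752646545)) [273.81818182 191.86363636]
side green hsv [ 73 207 143]
 green [222.65909091 340.40909091] 44 [[0.4016874  0.35055262]]
 lid (array([0.57988854, 0.0487778 ]), np.float64(0.052740780201771476)) [220.875      202.08333333]
quick: tiger [[0.57984722 0.32600057]] pinks [[0.43436738 0.26045791]
 [0.48797332 0.32762703]] orange [[0.33959968 0.34982517]] marble [[ 0.55626124 -0.33309953]] basalt [[ 0.40397946 -0.32125321]]
cup [189 199] [244 235] (array([ 0.5244687 , -0.11983294]), np.float64(0.07058888525051363))
board/clamp [[ 0.45040627  0.12477502]
 [ 0.74621319  0.12707925]
 [ 0.76683165 -0.20335937]
 [ 0.45879939 -0.20775726]] clamp [[ 0.73065347 -0.04219833]
 [ 0.82156006 -0.01705101]]
```

View pics/fl.png

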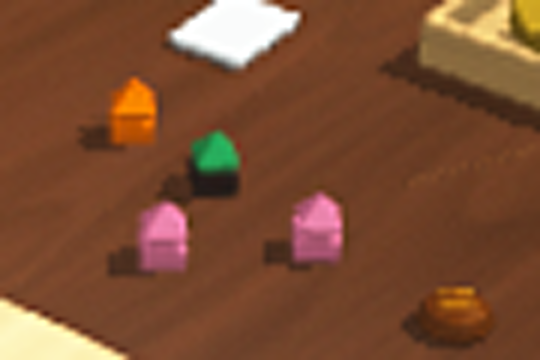

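The crop confirms the green octahedron on its black mount at (291,142), with pink and orange look-alikes around it. I'll look at it from above with the wrist camera to get its yaw.

```bash
python3 - <<'E'
from bench import manip
from h import *
import pickle
q=manip.get_obs()['eef_rot']
manip.move_ptp([.404,.344,.17],q)
o=manip.get_obs();f=manip.grab_frame('wrist');f['obs']=o
pickle.dump(f,open('f1.pkl','wb'))
cv2.imwrite('pics/w1.png',f['image'][...,::-1])
c=blob(f,(55,80,40),(90,255,255),None,50)
p=plane(f,c,.019);print(o['time'],o['ee_pos'],c.mean(0),len(c),p.mean(0),cv2.minAreaRect((p*1000).astype(np.float32)))
E
```

```text
1.225 [0.40346993 0.34482839 0.17041369] [257.94047619 171.94047619] 84 [0.40253834 0.34771628] ((402.4669494628906, 347.756103515625), (24.484405517578125, 24.97557258605957), 49.246803283691406)
```

View pics/w1.png

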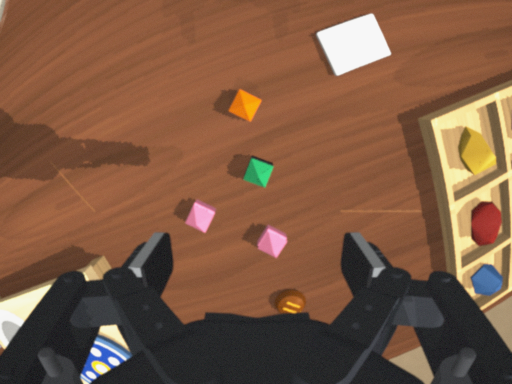

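The wrist view shows the fluorite at (258,172), with orange at (245,105) and pinks at (201,216) and (272,241). Closing the fingers along 49° clears the look-alikes, so I'll grasp that way.

```bash
cat >> h.py <<'E'
def down(yaw):
    """tool down, fingers closing along world angle yaw (rad)"""
    t=(yaw+np.pi/2)/2; return [np.cos(t),np.sin(t),0,0]
E
python3 - <<'E'
from bench import manip
from h import *
import pickle
q=down(np.radians(49.2)); x,y=.4025,.3477
manip.gripper_to(.055)
manip.move_ptp([x,y,.08],q)
print(manip.move_straight([x,y,.006],speed=.06,contact_N=6), manip.get_obs()['ee_pos'])
manip.gripper_to(0)
o=manip.get_obs();print(o['gripper_width'],o['gripper_force'],o['contact_force'],o['ee_pos'],o['time'])
manip.move_straight([x,y,.2],speed=.15)
print(manip.get_obs()['gripper_width'])
for T in [(.5245-.0,-.12,.23)]:
    manip.move_ptp(T,down(np.radians(49.2)))
    o=manip.get_obs();f=manip.grab_frame('wrist');f['obs']=o
    pickle.dump(f,open('f2.pkl','wb'));cv2.imwrite('pics/w2.png',f['image'][...,::-1]);print(o['time'],o['ee_pos'],o['gripper_width'])
E
```

```text
False [0.4027715  0.34791657 0.00650247]
0.022107766298857613 59.2251455783844 [-0.61237902 -0.15510287  3.1007918 ] [0.40279079 0.34793213 0.00655488] 3.9083
0.02222476013915007
7.1167 [ 0.52464973 -0.11910131  0.22991497] 0.021880001055635732
```

View pics/w2.png

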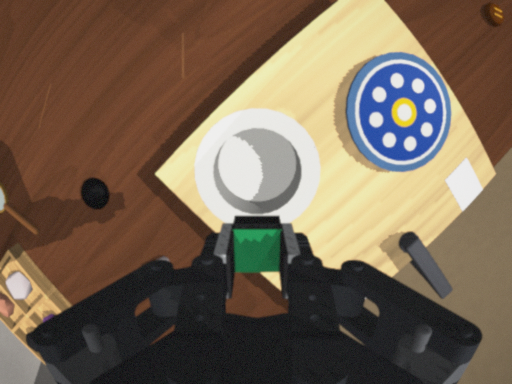

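The wrist view shows the fluorite held upright at (257,248), the cup rim around (257,167), the lid at (399,112) and the clamp at (425,265). I'll measure the cup and lid in this frame, then place the fluorite.

```bash
cat >> h.py <<'E'
def lid(f):
    c=cv2.convexHull(blob(f,(98,90,30),(128,255,255),None,200))[:,0]; return circ(plane(f,c,.066)),c
def cup(f,rows=215):
    """outer edge of the white rim, robust circle fit"""
    m=cv2.inRange(cv2.cvtColor(f['image'],cv2.COLOR_RGB2HSV),np.array((0,0,185)),np.array((180,40,255)))
    cs=max(cv2.findContours(m,cv2.RETR_EXTERNAL,cv2.CHAIN_APPROX_NONE)[0],key=cv2.contourArea)
    p=cv2.convexHull(cs)[:,0]; p=p[p[:,1]<rows]; w=plane(f,p,.055)
    for _ in range(4):
        c,r=circ(w); e=abs(np.linalg.norm(w-c,axis=1)-r); w=w[e<max(.0015,2*np.median(e))]
    return c,r,len(w)
E
python3 - <<'E'
from bench import manip
from h import *
import pickle
f=pickle.load(open('f2.pkl','rb'))
c,r,n=cup(f); print('cup',c,r,n); print('lid',lid(f)[0])
q=f['obs']['eef_rot']
if abs(r-.07)<.003 and np.linalg.norm(c-[.5245,-.12])<.012:
    manip.move_straight([*c,.1],speed=.15)
    print(manip.move_straight([*c,.0135],speed=.05,contact_N=4),manip.get_obs()['ee_pos'],manip.get_obs()['contact_force'])
E
```

```text
cup [0.58320187 0.05560679] 0.06177633552470099 47
lid (array([0.57850299, 0.0502658 ]), np.float64(0.06737305959618187))
```

```bash
sed -i 's/(0,0,185)),np.array((180,40,255)/(0,0,120)),np.array((180,32,255)/; s/cs=max(cv2.findContours(m,cv2.RETR_EXTERNAL,cv2.CHAIN_APPROX_NONE)\[0\],key=cv2.contourArea)/cs=min([k for k in cv2.findContours(m,cv2.RETR_EXTERNAL,cv2.CHAIN_APPROX_NONE)[0] if len(k)>60],key=lambda k:np.linalg.norm(cv2.minEnclosingCircle(k)[0]-np.array(near)))/; s/def cup(f,rows=215)/def cup(f,near,rows=215)/' h.py
python3 - <<'E'
from h import *
import pickle
f=pickle.load(open('f2.pkl','rb'));h=cv2.cvtColor(f['image'],cv2.COLOR_RGB2HSV)
print([h[p[1],p[0]].tolist() for p in((205,165),(257,117),(310,165),(225,125),(295,200),(190,165),(325,165))])
print(cup(f,(257,167)))
E
```

```text
[[15, 4, 234], [30, 4, 234], [30, 3, 233], [30, 2, 239], [30, 4, 233], [26, 70, 239], [25, 76, 239]]
(array([ 0.52784048, -0.12004129]), np.float64(0.0699305987518556), 39)
```

```bash
python3 - <<'E'
from bench import manip
from h import *
import pickle
c=np.array([.5278,-.12])
manip.move_straight([*c,.1],speed=.15)
print(manip.move_straight([*c,.0135],speed=.05,contact_N=4),manip.get_obs()['ee_pos'],manip.get_obs()['contact_force'])
manip.gripper_to(.045); manip.wait(.3)
manip.move_straight([*c,.12],speed=.1)
manip.move_ptp([*c,.23],down(np.radians(49.2)))
o=manip.get_obs();f=manip.grab_frame('wrist');f['obs']=o
pickle.dump(f,open('f3.pkl','wb'));cv2.imwrite('pics/w3.png',f['image'][...,::-1])
print(o['time'],o['gripper_width'],cup(f,(257,167)),lid(f)[0])
g=blob(f,(55,80,40),(90,255,255),None,20);print(g.mean(0),plane(f,[g.mean(0)],.027))
E
```

```text
True [ 0.52776328 -0.11997256  0.01454691] [-0.38750357  0.22324789  5.58154595]
12.1917 0.04508909168857933 (array([ 0.52782722, -0.11997507]), np.float64(0.06993285515405662), 38) (array([0.57846802, 0.05028402]), np.float64(0.06739705798943157))
[256.63013699 163.63013699] [[ 0.52819296 -0.11869734]]
```

View pics/w3.png

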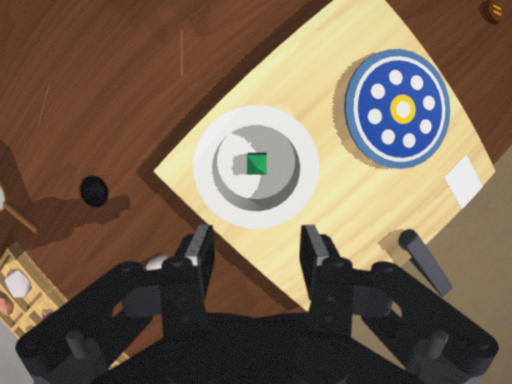

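The wrist view shows the fluorite upright in the cup at (257,164) and the lid at (403,109). Next I'll probe the board for the fingertip height, then push the lid with both fingers behind it.

```bash
cat > look.py <<'E'
from bench import manip
from h import *
import pickle
def look(name,c=(.5278,-.12)):
    manip.move_ptp([*c,.23],down(np.radians(49.2)))
    o=manip.get_obs();f=manip.grab_frame('wrist');f['obs']=o
    pickle.dump(f,open(name+'.pkl','wb'));cv2.imwrite(f'pics/{name}.png',f['image'][...,::-1])
    l=lid(f)[0];print('t',o['time'],'lid',l);return f,l[0]
E
python3 - <<'E'
from look import *
C=np.array([.5278,-.12]);L=np.array([.5785,.0503]);u=(C-L)/np.linalg.norm(C-L)
manip.gripper_to(.06)
manip.move_ptp([.685,.06,.1],down(np.pi/2))
hit=manip.move_straight([.685,.06,.035],speed=.04,contact_N=4)
z=manip.get_obs()['ee_pos'][2];print('board touch',hit,z)
manip.move_straight([.685,.06,.13],speed=.15)
q=down(np.arctan2(u[1],u[0])+np.pi/2)
z+=.003
b=L-u*.1
manip.move_ptp([*b,.13],q); print(manip.get_obs()['joint_pos'])
print(manip.move_straight([*b,z],speed=.08,contact_N=6))
print(manip.move_straight([*(L-u*.077),z],speed=.05,contact_N=12))
print(manip.move_straight([*(L-u*.077+u*.14),z],speed=.05,contact_N=12),manip.get_obs()['contact_force'])
e=manip.get_obs()['ee_pos'][:2];print(e)
manip.move_straight([*(e-u*.02),z],speed=.1)
manip.move_straight([*(e-u*.02),.15],speed=.2)
f,l=look('w4');print('cup-lid',C-l,'D',np.linalg.norm(l-e),'lat',np.cross(u,l-e))
E
```

```text
board touch True 0.049983425587669654
[ 1.76900301e-01  3.81252603e-01  1.22539313e+00 -5.03341937e-05
  1.53543885e+00  4.65773725e-01]
False
False
False [0.9042147  1.41926713 0.24834985]
[ 0.56055619 -0.01001129]
t 24.1 lid (array([ 0.54040916, -0.07751712]), np.float64(0.06723869342543322))
cup-lid [-0.01260916 -0.04248288] D 0.0704481370524838 lat -4.780594914071887e-05<stdin>:18: DeprecationWarning: Arrays of 2-dimensional vectors are deprecated. Use arrays of 3-dimensional vectors instead. (deprecated in NumPy 2.0)
```

The lid tracks the push exactly: lateral offset is 0 mm and 44 mm remains. Final push.

```bash
python3 - <<'E'
from look import *
C=np.array([.5278,-.12]);L=np.array([.5404,-.0775]);u=(C-L)/np.linalg.norm(C-L)
q=down(np.arctan2(u[1],u[0])+np.pi/2); z=.053; D=.0704
b=L-u*.09
manip.move_ptp([*b,.13],q)
print(manip.move_straight([*b,z],speed=.08,contact_N=6))
print(manip.move_straight([*(C-u*(D+.008)),z],speed=.05,contact_N=10))
print(manip.move_straight([*(C-u*(D-.003)),z],speed=.015,contact_N=8),manip.get_obs()['contact_force'])
e=manip.get_obs()['ee_pos'][:2];print('past',u@(e-(C-u*D)))
manip.move_straight([*(e-u*.02),z],speed=.05)
manip.move_straight([*(e-u*.02),.15],speed=.2)
f,l=look('w5',(.5278,-.12));print('cup-lid',C-l)
manip.grab_frame('scene')
s=manip.grab_frame('scene');cv2.imwrite('pics/s5.png',cv2.resize(s['image'][150:290,140:350],None,fx=3,fy=3)[...,::-1])
E
```

```text
False
False
False [ 0.5601964   2.72994151 -1.48351784]
past 0.0028960017528067454
t 31.0417 lid (array([ 0.5260426 , -0.12177538]), np.float64(0.06608531226969815))
cup-lid [0.0017574  0.00177538]
```

View pics/w5.png

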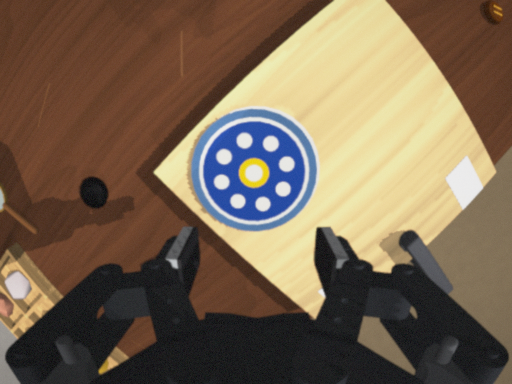

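View pics/s5.png

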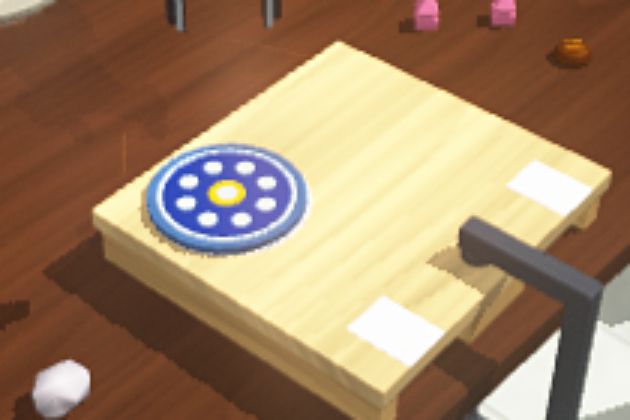

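The wrist view shows the lid at (254,172) over the cup. Its apparent radius shrank by 1.7 %, which fits a 5 mm drop. I'll confirm the height and level by touching it gently with closed fingers, using the board as reference.

```bash
python3 - <<'E'
from look import *
q=down(np.radians(49.2)); manip.gripper_to(0)
def touch(x,y):
    manip.move_straight([x,y,.085],q,speed=.2)
    h=manip.move_straight([x,y,.045],speed=.03,contact_N=4); z=manip.get_obs()['ee_pos'][2]
    manip.move_straight([x,y,.085],speed=.15); return h,round(z*1000,2)
manip.move_ptp([.60,.02,.12],q)
print('board',touch(.60,.02))
c=np.array([.527,-.1205])
for a in(80,200,320):
    p=c+.045*np.array([np.cos(np.radians(a)),np.sin(np.radians(a))]);print(a,touch(*p))
manip.move_straight([*c,.15],speed=.2)
f,l=look('w6');
E
```

```text
board (True, np.float64(55.07))
80 (True, np.float64(63.05))
200 (True, np.float64(63.06))
320 (True, np.float64(63.08))
t 40.2833 lid (array([ 0.52645195, -0.12186685]), np.float64(0.05370306510806166))
```

The lid top is 8.0 mm above the board at three points and level, so it is seated. The arm is clear, so I'm handing in.

```bash
python3 -c "
from bench import manip
print(manip.close_job())"
```

```text
the job is handed in; nothing more can be done
None
```

The job is handed in: the fluorite was seen standing upright in the cup before the lid covered it, and the lid slid home and touch-tested level at its seated height. I don't have the judge's result.

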